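Display the weighted rattle heavy head down

TASK

Of the two wooden rattles, pick up the one lying on the round straw mat by its hanging tab and see which head drops. Set it on the sloping display rest with the heavy head at the low end by the lip, lying squarely along the middle of the slope, and let go. Leave the other rattle where it is.

Things in the scene. Friction and masses are not known exactly. Their poses are not given: they have to be found in the camera images.
- rattle_a: Wooden rattle, 180 mm along its x: two like 40 mm cube heads on a thin stick, one head filled and far heavier (which is not told); 0.27 kg. Origin: midway, level with the heads' undersides. Grip: a tab on the middle of the stick, 26 mm along x, 16 mm thick along y, top 65 mm above the origin; it turns 26 degrees either way on a pin along y 20 mm above the origin, so the lifted rattle tips heavy head down.
- rattle_b: The other rattle, same look, size, origin, axes and tab as rattle_a; its heavy head is at the other end of its x axis than rattle_a's. Either of the two may be the one on the mat; the other lies on a square dark board (180 mm, 4 mm thick). Tabs start upright.
- mat: Round straw mat, 190 mm across, 4 mm thick, fixed, with the rattle to be moved lying on it. Origin at the centre of its underside.
- rest: Fixed sloping plank on legs, 90 mm wide (its x), 200 mm long, falling 20 degrees (0.35 rad) towards its +y, with a lip 14 mm above the plank across the low end. Origin on the table under the plank's middle, where its upper face is 70 mm up; the lip's inner face is 92 mm down the slope from there. A rattle lying home has its origin at the plank's middle, one head 2 mm from the lip.
There are look-alikes about, which are no part of the job. What is shaped like the rattle_b but orange or red is not meant.

How it is judged:
By the outcome, as a careful person would: the job done as asked, in the order asked, and still so for the second after the job is handed in, with the robot touching nothing.
It also fails if it takes over 40 s, if anything falls off the work surface, if the arm or the gripper's body presses on something with over 40 N, if the wrist force passes 120 N, or if a joint passes its speed limit or range.

ROBOT

A 7-joint arm with a two-finger parallel gripper is mounted at the origin on the work surface. World frame = base frame: x ahead of the robot, y to its left, z up, the work surface at z = 0. Lengths are in m, angles in rad, forces in N, time in s.
With the tool pointing down it reaches from about 0.425 to 0.875 m from the base axis. Payload 8.4 kg.
Tool frame: the origin (TCP) lies at the centre of the arm's flange, where the gripper is bolted on; the fingertips stand 182 mm ahead of it and the grasp point (between the pads) lies 164 mm ahead of it; z points along the fingers, y is the line along which they close (so a half turn about z gives the same grasp; the last joint's range is limited). The gripper opens to 87 mm and grips with 3 to 60 N. Pads are 19 mm wide; open, the fingers measure 117 mm over their backs; the gripper's body (75 mm by 190 mm) begins 51 mm behind the grasp point.
Start: joints at [1.072, 0.333, 0.04, 1.465, -0.013, 1.343, -0.059], TCP at [0.253, -0.599, 0.405] pointing down, gripper open.
Joint ranges: [-2.58, 2.58], [-0.38, 2.09], [-1.3, 1.39], [0.25, 2.4], [-1.5, 4.64], [0.08, 2.09], [-2.65, 2.65]. Speed limits (rad/s): [2.22, 2.22, 2.79, 2.79, 3.14, 3.14, 3.14].

INTERFACE

Orientations are given as a rotation vector (axis times angle).
In Python, from bench import ctrl, eyes, spotter gives the robot as it stands. The module is installed in compiled form; this text tells all that it offers.
- The arm moves only by the tool step_arm, never from a script. Its argument "plan" is one flat list of numbers, 5 for each row, row after row: the shift along the tool's x, y, z in m, then the turn about the tool's z in rad, then the closure, from 0 (fully open) to 1 (shut). A call has exactly 8 rows; each row shifts and turns the commanded pose from where the row before left it, along the tool's axes as they then stand; what a row does not reach is not made up. A row lasts 1/10 s, in which the tool goes at most 50 mm and 8.59 degrees, less where a joint would pass 70% of its speed; a pose out of reach is approached as far as the arm can. A call with a gripper value outside its range is refused whole. The fingers move at their own pace and stop on an object; "newtons" is the grip in N (left out, the last holds). Time passes only in rows, so rows that do not move let the fingers close, or fill a call up. It gives the time, the measured TCP pose, the force, the opening and the grip force at its end, in the units of the state.
- ctrl.sense(): the state, without advancing time (a new reading comes with each control period).
- eyes.get_image(name): name is "scene" or "side" or "wrist"; returns a dict with "frame" (420x560x3 uint8, blue, green, red), "fovy" (degrees; the focal length in pixels is half the picture's height over the tangent of half this angle, whatever the lens; pixels are square), "cx", "cy" (the principal point, pixels), "cam_to_world" (4x4, takes a point from camera to world coordinates); the wrist camera has in their place "mount" (4x4, takes a point from camera to tool coordinates, whose origin is the TCP and whose axes are the flange's). Camera axes: x right, y down, z forward; pixel columns grow to the right and rows downward; lengths in m; the calibration is good to about 2 mm. A picture is of the moment at which its call begins: read the wrist's pose just before it. There is no depth.
- ctrl.job_done(): hands the job in; it is judged then, once.
Trained networks look in the newest picture that a camera, given by its name, has taken for a name from the list of things; names that differ only in an ending like _2 or _b are one class to them, and where a whole thing is asked for, a point or a joint stands for the part that bears it (a point fixed in the world has none). Each returns a list of dicts, best first, with "conf" (0 to 1); they miss things now and then, are a little off and sometimes report something else, mostly with a low value. They report only what shows in the picture. A call takes as long as a camera call. They do not tell look-alikes from the thing itself.
- spotter.spot_in(thing, camera): "box" ([left, top, width, height] in pixels, round what is visible of it).
- spotter.cut_out(thing, camera): "region" (420x560 bool, what is visible of it) and "box" ([left, top, width, height] in pixels, round what is visible of it).
The state is a dict: "t": time; "q": joint angles; "joint_vel": joint speeds; "joint_torque": joint torques, N m; "tcp_pos": TCP position; "tcp_rot": TCP orientation; "force": force on the tool from outside, world axes, zero at the start; "moment": the same for the moment, N m; "finger_gap": finger opening in m; "grip_force": force on a finger pad.
Only numpy, scipy, OpenCV 4.12 (cv2) and the standard library are available. Lean on these libraries where they do the work, as an engineer would, in place of code of your own. Each camera call takes 0.05 s, during which the arm holds its last target. There are 200 camera calls.

## Working session

There is one attempt and no reset: what is moved stays moved. The work goes in short steps, Python scripts to look and compute and a tool call to move; the robot and the scene stay as the last step left them, time stands still between calls to the robot, and variables do not carry over. Pictures are saved under pics/ and viewed, at most 10 in all, crops included, and the job is handed in when it is done.

Besides the shell and the picture viewer there is one more tool, called after "Emit:" as a command line: name --argument value ..., lists and objects as JSON in quotes. step_arm: Moves the arm, as the interface text tells. Its arguments: {"type":"object","properties":{"plan":{"type":"array"},"newtons":{"type":"number"}},"required":["plan"]}

```bash
mkdir -p pics
cat > h.py <<'E'
import numpy as np, cv2
from scipy.spatial.transform import Rotation as R
from bench import ctrl, eyes, spotter
def cam(name):
    s=ctrl.sense(); d=eyes.get_image(name)
    if 'cam_to_world' in d: T=np.array(d['cam_to_world'])
    else:
        W=np.eye(4); W[:3,:3]=R.from_rotvec(s['tcp_rot']).as_matrix(); W[:3,3]=s['tcp_pos']; T=W@np.array(d['mount'])
    f=210/np.tan(np.radians(d['fovy'])/2)
    return d['frame'],T,f,d['cx'],d['cy']
def world(c,u,v,z):
    _,T,f,cx,cy=c; r=T[:3,:3]@np.array([(u-cx)/f,(v-cy)/f,1]); o=T[:3,3]
    return o+r*(z-o[2])/r[2]
def pix(c,p):
    _,T,f,cx,cy=c; q=T[:3,:3].T@(np.array(p)-T[:3,3]); return f*q[0]/q[2]+cx, f*q[1]/q[2]+cy
E
python3 - <<'E'
from h import *
s=ctrl.sense(); print({k:np.round(v,3) for k,v in s.items()})
for n in ['scene','side']:
    c=cam(n); cv2.imwrite(f'pics/{n}0.png',c[0]); print(n,np.round(c[1],3).tolist(),c[2:])
    for t in ['rattle_a','mat','rest']:
        for d in spotter.cut_out(t,n):
            m=d['region']; v,u=np.nonzero(m); print(t,round(d['conf'],2),np.round(d['box']),np.round(world(c,u.mean(),v.mean(),.02),3))
E
```

```text
{'t': np.float64(0.0), 'q': array([ 1.072,  0.334,  0.04 ,  1.466, -0.013,  1.343, -0.058]), 'joint_vel': array([ 0.002,  0.001, -0.001, -0.   ,  0.   , -0.   ,  0.   ]), 'joint_torque': array([-1.0000e-03, -6.5636e+01,  1.3340e+00, -4.0381e+01, -6.0000e-02,
        4.5000e-02,  0.0000e+00]), 'tcp_pos': array([ 0.253, -0.599,  0.404]), 'tcp_rot': array([-3.077e+00, -6.240e-01,  1.000e-03]), 'force': array([ 0.659, -0.61 ,  0.31 ]), 'moment': array([-0.006, -0.017,  0.001]), 'grip_force': np.float64(0.0), 'finger_gap': np.float64(0.087)}
scene [[0.79, 0.46, -0.406, 0.98], [0.613, -0.572, 0.545, -0.78], [0.019, -0.679, -0.733, 1.061], [0.0, 0.0, 0.0, 1.0]] (np.float64(513.8127304644236), 277.4442745806767, 210.09446738863255)
rattle_a 0.77 [107. 225.  66.  37.] [ 0.187 -0.316  0.02 ]
rattle_a 0.71 [317. 141.  61.  47.] [0.453 0.279 0.02 ]
rattle_a 0.62 [280. 113.  22.  48.] [0.24  0.277 0.02 ]
rattle_a 0.56 [226. 235.  47.  65.] [ 0.468 -0.201  0.02 ]
mat 0.95 [207. 243.  78.  60.] [ 0.462 -0.228  0.02 ]
rest 0.71 [333. 222.  65.  76.] [0.682 0.002 0.02 ]
rest 0.36 [316. 141.  64.  48.] [0.456 0.279 0.02 ]
rest 0.32 [208. 245.  74.  55.] [ 0.464 -0.226  0.02 ]
side [[-0.674, -0.379, 0.635, -0.227], [-0.739, 0.321, -0.592, 0.603], [0.021, -0.868, -0.496, 0.547], [0.0, 0.0, 0.0, 1.0]] (np.float64(504.10718021828404), 283.1853618444521, 208.2150860968607)
rattle_a 0.94 [311. 157.  56.  52.] [ 0.459 -0.203  0.02 ]
rattle_a 0.84 [118. 230.  73.  70.] [0.446 0.276 0.02 ]
rattle_a 0.72 [425. 193.  23.  26.] [ 0.25  -0.292  0.02 ]
mat 0.76 [296. 174.  83.  37.] [ 0.418 -0.159  0.02 ]
rest 0.78 [161. 125.  92.  74.] [ 0.73  -0.038  0.02 ]
rest 0.38 [296. 173.  86.  38.] [ 0.418 -0.162  0.02 ]
```

View pics/scene0.png

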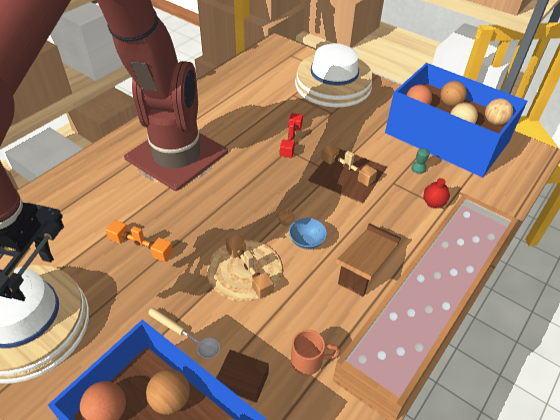

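View pics/side0.png

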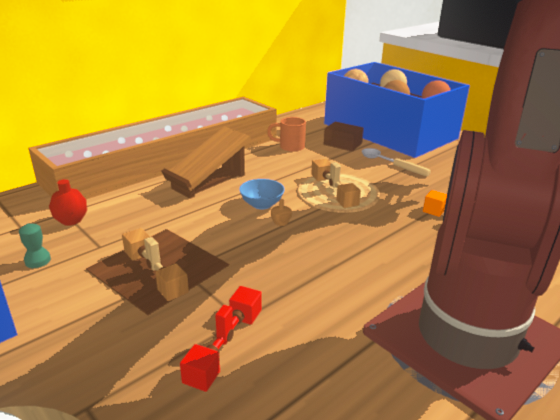

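The scene view shows the mat at (246,270) with a rattle whose heads are at (235,243) and (262,284). The rest is at (370,258), and the other rattle is on the dark board at (347,170). I'll move above the mat and look from there.

Emit:
step_arm --plan '[0.039,-0.031,0,0,0,0.039,-0.031,0,0,0,0.039,-0.031,0,0,0,0.039,-0.031,0,0,0,0.039,-0.031,0,0,0,0.039,-0.031,0,0,0,0.039,-0.031,0,0,0,0.0,0.0,0,0,0]'

```text
t: 1.2
tcp_pos: [0.4235, -0.286, 0.4053]
tcp_rot: [-3.075, -0.639, -0.004]
force: [0.7, -0.3, -0.1]
finger_gap: 0.0874
grip_force: 0.0
```

Run:
```python
from h import *
s=ctrl.sense(); print(s['t'],np.round(s['tcp_pos'],3),np.round(s['tcp_rot'],3))
c=cam('wrist'); cv2.imwrite('pics/w1.png',c[0]); print(np.round(eyes.get_image('wrist')['mount'],3).tolist(),c[2:])
for t in ['rattle_a','mat']:
    for d in spotter.cut_out(t,'wrist'):
        v,u=np.nonzero(d['region']); print(t,round(d['conf'],2),np.round(d['box']),np.round(world(c,u.mean(),v.mean(),.02),3))
c=cam('side');cv2.imwrite('pics/s1.png',cv2.resize(c[0][100:220,130:290],None,fx=4,fy=4,interpolation=2))
```

```text
1.2 [ 0.423 -0.286  0.405] [-3.075 -0.639 -0.004]
[[0.001, -0.966, -0.26, 0.072], [1.0, 0.001, 0.0, -0.0], [-0.0, -0.26, 0.966, 0.02], [0.0, 0.0, 0.0, 1.0]] (np.float64(302.17080446666404), 279.37182191232, 205.8535338707708)
rattle_a 0.8 [158.  50. 130. 143.] [ 0.469 -0.194  0.02 ]
rattle_a 0.67 [218. 289.  35.  40.] [ 0.243 -0.298  0.02 ]
mat 0.9 [147.  50. 155. 156.] [ 0.46  -0.201  0.02 ]
```

View pics/w1.png

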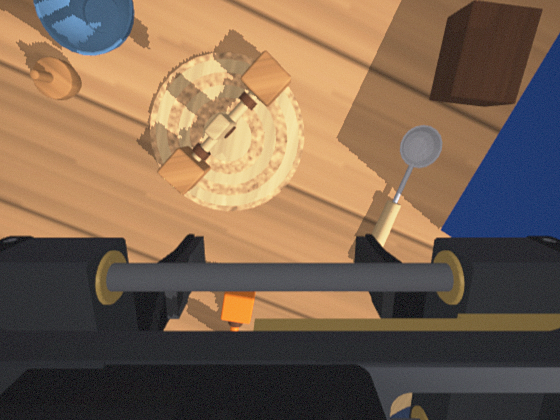

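View pics/s1.png

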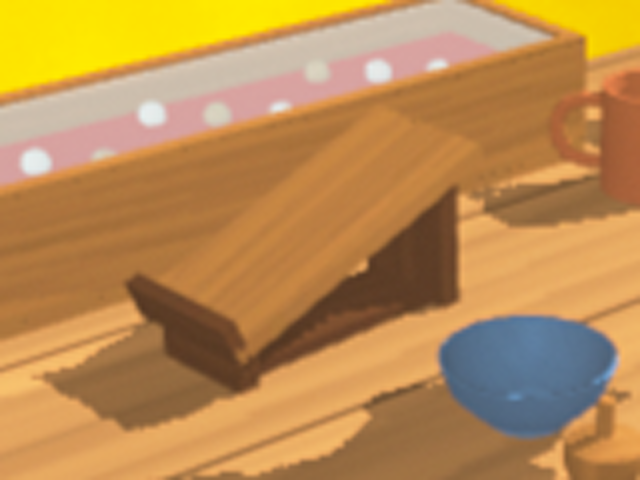

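The wrist view shows the mat rattle's heads at (266,79) and (184,172) and its tab at (220,125). In the side crop the rest's lip is at the lower left, full-image (163,170) to (191,189), and the high end runs from (226,126) to (250,137).

Run:
```python
from h import *
c=cam('wrist')
for p,z in [((266,79),.044),((184,172),.044),((220,125),.065)]: print(np.round(world(c,*p,z),3))
for d in spotter.cut_out('rattle_a','wrist')[:1]:
    v,u=np.nonzero(d['region']); print(cv2.minAreaRect(np.c_[u,v].astype(np.float32)))
c=cam('side'); h=.1*np.sin(.35); 
for p,z in [((162.5,170),.07-.0315+.011),((191,189),.07-.0315+.011),((226,126),.104),((250,137.5),.104)]: print(np.round(world(c,*p,z),3))
d=spotter.cut_out('rest','side')[0]; print(d['conf'],d['box'])
for d in spotter.cut_out('rest','scene')[:1]: print(d['conf'],d['box'])
```

```text
[ 0.522 -0.235  0.044]
[ 0.395 -0.187  0.044]
[ 0.461 -0.21   0.065]
((217.85086059570312, 116.16574096679688), (42.813743591308594, 163.822021484375), 41.987213134765625)
[0.715 0.101 0.049]
[0.596 0.103 0.049]
[ 0.732 -0.092  0.104]
[ 0.636 -0.09   0.104]
0.85 [161.4, 124.5, 90.8, 73.2]
0.71 [332.6, 222.1, 65.0, 75.5]
```

Emit:
step_arm --plan '[0.0317,-0.0271,0,0,0,0.0317,-0.0271,0,0,0,0,0,0.01,0.129,0,0,0,0.01,0.129,0,0,0,0.01,0.129,0,0,0,0,0.129,0,0,0,0,0.128,0,0,0,0,0.128,0]'

```text
t: 2.5
tcp_pos: [0.4572, -0.2183, 0.3746]
tcp_rot: [-3.086, 0.59, 0.0]
force: [0.1, -0.3, -0.0]
finger_gap: 0.0866
grip_force: 0.0
```

Run:
```python
from h import *
s=ctrl.sense(); print(s['t'],np.round(s['tcp_pos'],3),np.round(s['tcp_rot'],3),np.round(s['q'],2))
c=cam('wrist'); cv2.imwrite('pics/w2.png',c[0])
for d in spotter.cut_out('rattle_a','wrist'):
    v,u=np.nonzero(d['region']); print(round(d['conf'],2),d['box'],cv2.minAreaRect(np.c_[u,v].astype(np.float32)))
```

```text
2.5 [ 0.457 -0.218  0.375] [-3.086  0.59   0.   ] [ 0.6   0.08 -0.25  1.84  0.02  1.23 -1.61]
0.81 [241.0, 109.2, 40.5, 153.7] ((260.0091552734375, 184.61148071289062), (155.10211181640625, 39.21352767944336), 89.5264892578125)
0.56 [190.1, 115.3, 159.5, 147.1] ((269.4896240234375, 188.87518310546875), (147.34620666503906, 159.22789001464844), 89.04515838623047)
```

View pics/w2.png

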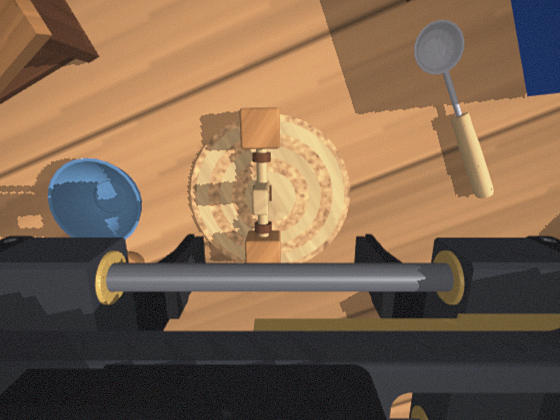

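The wrist view shows the rattle upright in the image: far head at (260,128), tab at (261,193), near head at (263,248).

Run:
```python
from h import *
s=ctrl.sense(); print(np.round(s['tcp_pos'],4)); c=cam('wrist'); Rt=R.from_rotvec(s['tcp_rot']).as_matrix()
for p,z in [((260,128),.044),((261,192),.065),((261.5,155),.034),((263,228),.034)]:
    w=world(c,*p,z); print(np.round(w,4), np.round(Rt.T@(w-s['tcp_pos']),4))
```

```text
[ 0.4572 -0.2183  0.3747]
[ 0.5279 -0.2246  0.044 ] [ 0.0681 -0.02    0.3307]
[ 0.471  -0.2036  0.065 ] [ 0.0075 -0.0187  0.3097]
[ 0.502  -0.2149  0.034 ] [ 0.0405 -0.0195  0.3407]
[ 0.4262 -0.1857  0.034 ] [-0.0407 -0.019   0.3407]
```

Emit:
step_arm --plan '[0,-0.0095,0.01,0,0,0,-0.0095,0.02,0,0,0,0,0.03,0,0,0,0,0.03,0,0,0,0,0.03,0,0,0,0,0.02,0,0,0,0,0.015,0,0,0,0,0,0,0]'

```text
t: 3.45
tcp_pos: [0.4633, -0.1992, 0.2172]
tcp_rot: [-3.087, 0.577, 0.007]
force: [0.6, -0.4, 0.4]
finger_gap: 0.0872
grip_force: 0.0
```

Emit:
step_arm --plan '[0,0,0,0,0.5,0,0,0,0,1,0,0,0,0,1,0,0,0,0,1,0,0,0,0,1,0,0,0,0,1,0,0,0,0,1,0,0,0,0,1]' --newtons 25

```text
t: 4.25
tcp_pos: [0.4642, -0.2003, 0.2198]
tcp_rot: [-3.087, 0.581, -0.0]
force: [-0.6, -0.6, 0.4]
finger_gap: 0.0309
grip_force: 0.0
```

Emit:
step_arm --plan '[0,0,0,0,1,0,0,0,0,1,0,0,0,0,1,0,0,0,0,1,0,0,-0.02,0,1,0,0,-0.03,0,1,0,0,-0.03,0,1,0,0,-0.03,0,1]'

```text
t: 5.05
tcp_pos: [0.4639, -0.2001, 0.3304]
tcp_rot: [-3.087, 0.581, 0.002]
force: [1.1, -0.6, -2.6]
finger_gap: 0.0158
grip_force: 25.0
```

Emit:
step_arm --plan '[0,0,-0.02,0,1,0,0,-0.01,0,1,0,0,0,0,1,0,0,0,0,1,0,0,0,0,1,0,0,0,0,1,0,0,0,0,1,0,0,0,0,1]'

```text
t: 5.85
tcp_pos: [0.4642, -0.2003, 0.3594]
tcp_rot: [-3.087, 0.581, 0.001]
force: [0.0, 0.5, -3.4]
finger_gap: 0.0159
grip_force: 25.0
```

Run:
```python
from h import *
s=ctrl.sense(); print(np.round(s['q'],2))
a=cam('scene'); b=cam('side'); p=s['tcp_pos']-[0,0,.17]
o=[]
for c in (a,b):
    u,v=map(int,pix(c,p)); print(u,v); y,x=max(v-60,0),max(u-80,0)
    o.append(cv2.resize(c[0][y:y+120,x:x+160],(400,300),interpolation=2)); print(x,y)
cv2.imwrite('pics/lift.png',np.hstack(o))
```

```text
[ 0.58  0.09 -0.27  1.86  0.02  1.2  -1.64]
247 220
167 160
338 111
258 51
```

View pics/lift.png

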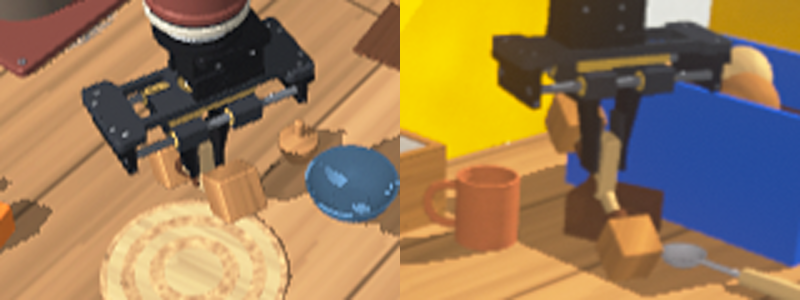

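The side view shows the head nearer that camera (the -x end) hanging low, at crop (630,245). In the scene view the other head has risen towards the camera, at crop (235,190). So the heavy head is the -x end. Placing it with this grasp would take joint 7 past its range (to about -3.1), so I'll set the rattle back on the mat and regrasp it half a turn round.

Emit:
step_arm --plan '[0,0,0.03,0,1,0,0,0.03,0,1,0,0,0.03,0,1,0,0,0.02,0,1,0,0,0.014,0,1,0,0,0.008,0,1,0,0,0.006,0,1,0,0,0,0,1]'

```text
t: 6.75
tcp_pos: [0.4642, -0.2003, 0.2216]
tcp_rot: [-3.087, 0.581, 0.001]
force: [-0.3, 0.5, -1.0]
finger_gap: 0.0158
grip_force: 25.0
```

Emit:
step_arm --plan '[0,0,0,0,1,0,0,0,0,0.5,0,0,0,0,0.5,0,0,0,0,0.5,0,0,0,0,0.5,0,0,0,0,0.5,0,0,-0.02,0,0.5,0,0,-0.03,0,0.5]'

```text
t: 7.55
tcp_pos: [0.4635, -0.2, 0.2708]
tcp_rot: [-3.086, 0.581, 0.006]
force: [0.9, -1.0, -0.1]
finger_gap: 0.0429
grip_force: 0.0
```

Emit:
step_arm --plan '[0,0,-0.05,0,0,0,0,-0.04,-0.149,0,0,0,0,-0.149,0,0,0,0,-0.149,0,0,0,0,-0.149,0,0,0,0,-0.149,0,0,0,0,-0.149,0,0,0,0,-0.149,0]'

```text
t: 8.35
tcp_pos: [0.4642, -0.2002, 0.3618]
tcp_rot: [-2.963, -1.043, 0.0]
force: [-0.3, 0.0, -0.7]
finger_gap: 0.0863
grip_force: 0.0
```

Emit:
step_arm --plan '[0,0,0,-0.149,0,0,0,0,-0.149,0,0,0,0,-0.149,0,0,0,0,-0.149,0,0,0,0,-0.149,0,0,0,0,-0.149,0,0,0,0,-0.149,0,0,0,0,-0.149,0]'

```text
t: 9.15
tcp_pos: [0.4642, -0.2002, 0.3617]
tcp_rot: [-1.867, -2.527, 0.0]
force: [-0.6, -0.4, 0.1]
finger_gap: 0.0871
grip_force: 0.0
```

Emit:
step_arm --plan '[0,0,0,-0.149,0,0,0,0,-0.149,0,0,0,0,-0.149,0,0,0,0,-0.149,0,0,0,0,-0.149,0,0,0,0,-0.149,0,0,0,0,0,0,0,0,0,0,0]'

```text
t: 9.95
tcp_pos: [0.4642, -0.2003, 0.3617]
tcp_rot: [-0.608, -3.082, -0.0]
force: [-0.2, 0.7, -0.7]
finger_gap: 0.0871
grip_force: 0.0
```

Run:
```python
from h import *
s=ctrl.sense(); print(s['t'],np.round(s['q'],2),np.round(s['tcp_pos'],4))
a=cam('wrist'); b=cam('side'); p=np.array([.465,-.2,.03])
for c in (a,b): print(np.round(pix(c,p)))
u,v=map(int,pix(b,p)); y,x=v-45,u-60
cv2.imwrite('pics/w3.png',np.hstack([a[0][60:360,80:480],cv2.resize(b[0][y:y+90,x:x+120],(400,300),interpolation=2)]))
```

```text
9.95 [ 0.72  0.09 -0.42  1.85  0.04  1.21  1.47] [ 0.4642 -0.2003  0.3617]
[279. 194.]
[333. 177.]
```

View pics/w3.png

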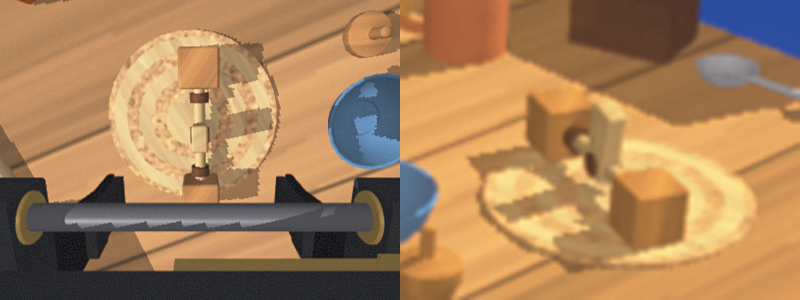

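The wrist crop shows the rattle back on the mat, aligned and centred under the gripper at full-image column 279, and the side crop shows the tab upright. I'll regrasp it.

Emit:
step_arm --plan '[0,0,0.03,0,0.3,0,0,0.035,0,0.5,0,0,0.03,0,0.5,0,0,0.025,0,0.5,0,0,0.015,0,0.5,0,0,0.007,0,0.5,0,0,0,0,0.6,0,0,0,0,1]'

```text
t: 10.85
tcp_pos: [0.4646, -0.2004, 0.2205]
tcp_rot: [0.602, 3.082, -0.0]
force: [-0.0, -0.4, 0.2]
finger_gap: 0.0348
grip_force: 0.0
```

Emit:
step_arm --plan '[0,0,0,0,1,0,0,0,0,1,0,0,0,0,1,0,0,0,0,1,0,0,0,0,1,0,0,0,0,1,0,0,0,0,1,0,0,0,0,1]'

```text
t: 11.65
tcp_pos: [0.4645, -0.2004, 0.2205]
tcp_rot: [0.6, 3.083, -0.001]
force: [-1.6, 0.0, 6.2]
finger_gap: 0.0158
grip_force: 25.0
```

Emit:
step_arm --plan '[0,0,-0.03,0,1,0,0,-0.05,0,1,0,0,-0.05,0,1,0,0,-0.05,0,1,-0.0302,0.0296,0,0,1,-0.0302,0.0296,0,0,1,-0.0302,0.0296,0,0,1,-0.0302,0.0296,0,0,1]'

```text
t: 12.45
tcp_pos: [0.6218, -0.1355, 0.3992]
tcp_rot: [-0.602, -3.083, 0.0]
force: [0.6, -1.1, -3.1]
finger_gap: 0.0158
grip_force: 25.0
```

Emit:
step_arm --plan '[-0.0302,0.0296,0,0,1,0,0,0,0.147,1,0,0,0,0.147,1,0,0,0,0.147,1,0,0,0,0.147,1,0,0,0,0.147,1,0,0,0,0.147,1,0,0,0,0.147,1]'

```text
t: 13.25
tcp_pos: [0.6595, -0.1198, 0.3987]
tcp_rot: [-2.047, -2.381, 0.001]
force: [0.3, -0.4, -2.0]
finger_gap: 0.016
grip_force: 25.0
```

Run:
```python
from h import *
s=ctrl.sense(); print(s['t'],np.round(s['q'],2),np.round(s['tcp_pos'],4),np.round(s['tcp_rot'],3))
a=cam('wrist'); cv2.imwrite('pics/w4.png',a[0])
for d in spotter.cut_out('rest','wrist')[:2]:
    v,u=np.nonzero(d['region']); print(round(d['conf'],2),d['box'],cv2.minAreaRect(np.c_[u,v].astype(np.float32)))
```

```text
13.25 [ 0.35  0.4  -0.32  1.4   0.13  1.36  0.18] [ 0.6595 -0.1198  0.3987] [-2.047e+00 -2.381e+00  1.000e-03]
0.9 [276.6, 0.0, 100.4, 186.3] ((326.00518798828125, 92.83888244628906), (95.6921615600586, 188.7405548095703), 1.8476104736328125)
```

View pics/w4.png

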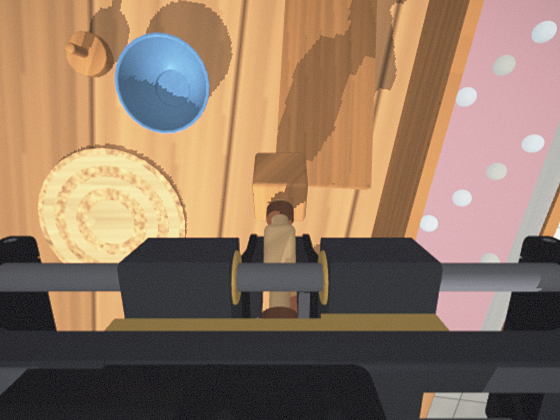

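The wrist view shows the heavy head leading towards the low end at (280,185). The plank's high end is at row 187, columns 277–370. I'll move nearer to bring the lip into view and measure from there.

Emit:
step_arm --plan '[0.015,0.01,0,0,1,0.02,0.01,0,0,1,0.015,0.01,0,0,1,0.01,0.008,0,0,1,0,0,0,0,1,0,0,0,0,1,0,0,0,0,1,0,0,0,0,1]'

```text
t: 14.15
tcp_pos: [0.6877, -0.0559, 0.3998]
tcp_rot: [2.042, 2.387, -0.001]
force: [-0.3, -0.1, -3.7]
finger_gap: 0.016
grip_force: 25.0
```

Run:
```python
from h import *
s=ctrl.sense(); print(s['t'],np.round(s['tcp_pos'],4),np.round(s['tcp_rot'],3))
a=cam('wrist'); cv2.imwrite('pics/w5.png',a[0])
for d in spotter.cut_out('rest','wrist')[:2]:
    m=d['region']; print(round(d['conf'],2),d['box'])
    for r in range(0,235,15):
        x=np.nonzero(m[r])[0]
        if len(x): print(r,x.min(),x.max(),len(x))
```

```text
14.15 [ 0.6877 -0.0559  0.3998] [ 2.042e+00  2.387e+00 -1.000e-03]
0.84 [235.5, 34.4, 102.7, 210.8]
45 249 338 90
60 249 335 87
75 248 335 88
90 247 334 88
105 246 333 88
120 244 331 88
135 243 331 89
150 242 331 90
165 241 330 38
180 240 329 35
195 239 329 37
210 238 328 40
225 237 327 65
```

View pics/w5.png

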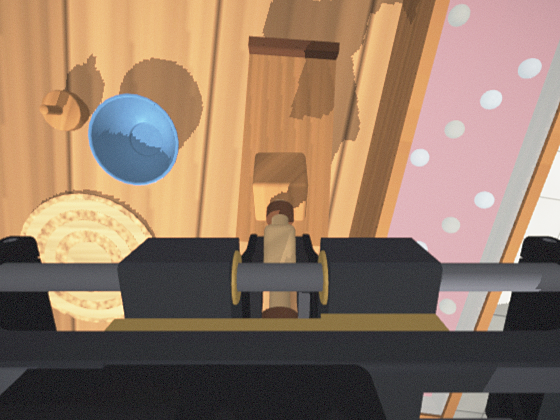

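The wrist view shows the lip at rows 38–58, columns 249–339, and the plank edges at about columns 249/335 (row 60) and 237/327 (row 225).

Run:
```python
from h import *
from scipy.optimize import least_squares
s=ctrl.sense(); c=cam('wrist'); _,T,f,cx,cy=c
A=np.array
L=[(248,75),(246,105),(243,135),(241,165),(239,195),(237,225)]; Rr=[(335.5,75),(333.5,105),(331.5,135),(330.5,165),(329.5,195),(327.5,225)]
P=[(250,53),(338,59)]; sn,cs=np.sin(.349),np.cos(.349)
def loc(p,x):
    r=T[:3,:3]@A([(p[0]-cx)/f,(p[1]-cy)/f,1]); o=T[:3,3]-A([x[0],x[1],.07])
    u=A([np.cos(x[2]),np.sin(x[2]),0]); w=A([-np.sin(x[2])*cs,np.cos(x[2])*cs,-sn]); n=np.cross(u,w)
    q=o-r*(o@n)/(r@n); return q@u,q@w
def res(x,pr=False):
    l=[loc(p,x)[0] for p in L]; r=[loc(p,x)[0] for p in Rr]; e=[loc(p,x)[1]-.092 for p in P]
    if pr: print(np.round(l,4),np.round(r,4),np.round(e,4))
    return [a+.045 for a in l]+[a-.045 for a in r]+e
k=least_squares(res,[.67,.005,.15]); x=k.x; res(x,1); print(np.round(x,4))
Rt=R.from_rotvec(s['tcp_rot']).as_matrix(); d=A([x[0],x[1],.07])-s['tcp_pos']
print('tool',np.round(Rt.T@d,4),'turn world',x[2]-(np.arctan2(Rt[1,0],Rt[0,0])-np.pi/2))
# held tab position: tab direction/ head in tool
print(np.round(s['tcp_pos'],4),np.round(s['q'],2))
```

```text
[-0.0445 -0.0443 -0.0451 -0.0449 -0.0447 -0.0444] [0.0452 0.0446 0.0441 0.0445 0.045  0.0445] [-0.0001  0.0003]
[ 0.6883 -0.0016  0.09  ]
tool [0.0532 0.009  0.3298] turn world -0.06594284141538273
[ 0.6877 -0.0555  0.3999] [ 0.26  0.44 -0.34  1.34  0.15  1.38  0.07]
```

Emit:
step_arm --plan '[0.02,0.003,0,0.066,1,0.022,0.003,0,0,1,0.017,0.003,0,0,1,0,0,0.03,0,1,0,0,0.025,0,1,0,0,0.015,0,1,0,0,0.01,0,1,0,0,0,0,1]'

```text
t: 15.1
tcp_pos: [0.69, 0.005, 0.3187]
tcp_rot: [-2.117, -2.319, 0.001]
force: [-0.4, 1.1, -2.2]
finger_gap: 0.016
grip_force: 25.0
```

Run:
```python
from h import *
s=ctrl.sense(); 
x=np.array([.6883,-.0016,.07]); Rt=R.from_rotvec(s['tcp_rot']).as_matrix()
print(s['t'],np.round(s['tcp_pos'],4),np.round(s['force'],1),np.round(Rt.T@(x-s['tcp_pos'])+[.0058,0,-.2153],4), np.arctan2(Rt[1,0],Rt[0,0])-np.pi/2)
```

```text
15.1 [0.69   0.005  0.3187] [-0.4  1.1 -2.2] [-0.0008 -0.0019  0.0334] 0.09100250616227745
```

Emit:
step_arm --plan '[-0.001,-0.002,0.008,0,1,0,0,0.008,0,1,0,0,0.006,0,1,0,0,0.004,0,1,0,0,0.003,0,1,0,0,0.002,0,1,0,0,0.001,0,1,0,0,0,0,1]'

```text
t: 15.9
tcp_pos: [0.6883, 0.0039, 0.2879]
tcp_rot: [2.118, 2.32, 0.0]
force: [-0.6, -0.0, -0.6]
finger_gap: 0.0159
grip_force: 25.0
```

Run:
```python
from h import *
s=ctrl.sense(); 
x=np.array([.6883,-.0016,.07]); Rt=R.from_rotvec(s['tcp_rot']).as_matrix()
print(s['t'],np.round(s['tcp_pos'],4),np.round(s['force'],1),np.round(Rt.T@(x-s['tcp_pos'])+[.0058,0,-.2153],4))
a=cam('side'); b=cam('scene'); o=[]
for c in (a,b):
    u,v=map(int,pix(c,x+[0,0,.02])); o.append(cv2.resize(c[0][v-45:v+45,u-60:u+60],(400,300),interpolation=2))
cv2.imwrite('pics/p.png',np.hstack(o))
```

```text
15.9 [0.6883 0.0039 0.2879] [-0.6 -0.  -0.6] [ 0.0003 -0.0005  0.0026]
```

Emit:
step_arm --plan '[0,0,0.001,0,1,0,0,0.0012,0,1,0,0,0,0,1,0,0,0,0,1,0,0,0,0,1,0,0,0,0,1,0,0,0,0,1,0,0,0,0,1]'

```text
t: 16.8
tcp_pos: [0.6883, 0.0042, 0.2876]
tcp_rot: [2.117, 2.32, 0.001]
force: [-5.5, 0.9, 11.5]
finger_gap: 0.0159
grip_force: 25.0
```

Emit:
step_arm --plan '[0,0,0,0,0.5,0,0,0,0,0.5,0,0,0,0,0.5,0,0,0,0,0.5,0,0,0,0,0.5,0,0,0,0,0.5,0,0,0,0,0.5,0,0,-0.01,0,0.5]'

```text
t: 17.6
tcp_pos: [0.6878, 0.0037, 0.2944]
tcp_rot: [-2.117, -2.319, 0.003]
force: [0.3, 0.2, -0.3]
finger_gap: 0.0434
grip_force: 0.0
```

Emit:
step_arm --plan '[0,0,-0.02,0,0.5,0,0,-0.03,0,0.5,0,0,-0.03,0,0.5,0,0,-0.03,0,0.5,0,0,-0.02,0,0.5,0,0,0,0,0.5,0,0,0,0,0.5,0,0,0,0,0.5]'

```text
t: 18.4
tcp_pos: [0.688, 0.0038, 0.4245]
tcp_rot: [-2.117, -2.319, 0.002]
force: [0.9, -0.7, -0.7]
finger_gap: 0.0436
grip_force: 0.0
```

Run:
```python
from h import *
s=ctrl.sense(); print(s['t'],np.round(s['tcp_pos'],4))
x=np.array([.6883,-.0016,.07]); 
w=cam('wrist'); a=cam('side'); u,v=map(int,pix(a,x+[0,0,.02]))
yaw=.09;ux=np.array([np.cos(yaw),np.sin(yaw),0]);uy=np.array([-np.sin(yaw)*np.cos(.349),np.cos(yaw)*np.cos(.349),-np.sin(.349)]);n=np.cross(ux,uy)
im=w[0].copy()
for dx in(-.02,.02):
  for dy in (.05,.09,-.05,-.09):
    p=pix(w,x+ux*dx+uy*dy+n*.04); cv2.circle(im,tuple(int(round(k)) for k in p),1,(0,255,0),-1)
cv2.imwrite('pics/end.png',np.hstack([im[0:300,80:480],cv2.resize(a[0][v-45:v+45,u-60:u+60],(400,300),interpolation=2)]))
```

```text
18.4 [0.688  0.0038 0.4245]
```

View pics/end.png

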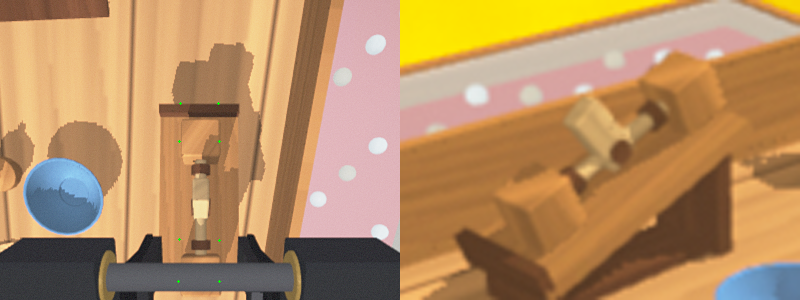

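The wrist crop shows the rattle square and centred on the plank, but its low head edge is at row 120 where I expected 103. That puts it about 16 mm short of the lip, because the tab pitched in the grip. I'll push it down the slope from behind the upper head with the fingers held part open, and measure the position with the segmenter.

```bash
cat > m.py <<'E'
from h import *
s=ctrl.sense(); X=np.array([.6883,-.0016,.07]); yaw=.09;sl=.349
u=np.array([np.cos(yaw),np.sin(yaw),0]);w=np.array([-np.sin(yaw)*np.cos(sl),np.cos(yaw)*np.cos(sl),-np.sin(sl)]);n=np.cross(u,w)
hz=np.array([-np.sin(yaw),np.cos(yaw),0]); d=s['tcp_pos']-X
print(s['t'],'tcp rel horiz',np.round([d@u,d@hz,s['tcp_pos'][2]],4),'F',np.round(s['force'],1))
def plane(c,p,h):
    _,T,f,cx,cy=c; r=T[:3,:3]@np.array([(p[0]-cx)/f,(p[1]-cy)/f,1]); o=T[:3,3]-X-n*h
    q=o-r*(o@n)/(r@n); return np.round([q@u,q@w],4)
c=cam('wrist')
for d in spotter.cut_out('rattle_a','wrist')[:2]:
    m=d['region']; v,uu=np.nonzero(m); print(round(d['conf'],2),np.round(d['box']),end=' ')
    t=v.min(); print(t)
    for r in (t+1,t+4,t+12,t+25):
        x=np.nonzero(m[r])[0]; print(r,x.min(),x.max(),plane(c,(x.min(),r),.04),plane(c,(x.max()+1,r),.04))
E
python3 m.py
```

```text
18.5 tcp rel horiz [3.000e-04 5.300e-03 4.243e-01] F [-0.2 -0.2  0.3]
0.73 [262. 120.  38. 174.] 118
119 262 298 [-0.0174  0.0727] [0.0205 0.0728]
122 261 299 [-0.0184  0.0696] [0.0215 0.0696]
130 261 299 [-0.0184  0.0612] [0.0214 0.0612]
143 261 300 [-0.0183  0.0476] [0.0224 0.0477]
```

Emit:
step_arm --plan '[-0.03,0,0,0,0.77,-0.035,0,0,0,0.77,-0.035,0,0,0,0.77,-0.028,0,0,0,0.77,0,0,0.03,0,0.77,0,0,0.03,0,0.77,0,0,0.03,0,0.77,0,0,0.03,0,0.77]'

```text
t: 19.4
tcp_pos: [0.6997, -0.1237, 0.3039]
tcp_rot: [-2.118, -2.32, 0.0]
force: [0.1, 0.1, -0.4]
finger_gap: 0.0196
grip_force: 0.0
```

```bash
python3 m.py
```

```text
19.4 tcp rel horiz [ 3.000e-04 -1.226e-01  3.039e-01] F [ 0.1  0.1 -0.4]
0.65 [240.   4.  83. 201.] 0
1 264 298 [-0.007  -0.0046] [ 0.0108 -0.0045]
4 264 297 [-0.007  -0.0062] [ 0.0102 -0.0062]
12 263 297 [-0.0075 -0.0105] [ 0.0102 -0.0105]
25 264 296 [-0.0069 -0.0175] [ 0.0097 -0.0174]
```

Emit:
step_arm --plan '[0.008,0,0,0,0.77,0.006,0,0,0,0.77,0.005,0,0,0,0.77,0.005,0,0,0,0.77,0.004,0,0,0,0.77,0.004,0,0,0,0.77,0.0015,0,0,0,0.77,0,0,0,0,0.77]'

```text
t: 20.3
tcp_pos: [0.6968, -0.0899, 0.3056]
tcp_rot: [-2.118, -2.32, -0.0]
force: [-0.0, -0.6, -0.6]
finger_gap: 0.0198
grip_force: 0.0
```

```bash
cat > sd.py <<'E'
import m
from h import *
for cn in ('side','scene'):
  c=cam(cn)
  for d in spotter.cut_out('rattle_a',cn):
    q=np.array(d['box']); p=pix(c,m.X)
    if abs(q[0]+q[2]/2-p[0])<50 and abs(q[1]+q[3]/2-p[1])<50:
        # template compare with predicted home hull
        t=[]
        for sh in np.arange(-.024,.007,.002):
            P=[pix(c,m.X+m.u*a+m.w*(b+sh)+m.n*h) for a in(-.02,.02) for b in (-.09,.09) for h in(0,.04)]; P=np.array(P)
            t.append((round(sh,3),round(abs(P[:,0].min()-q[0])+abs(P[:,0].max()-q[0]-q[2]),1)))
        print(cn,round(d['conf'],2),np.round(q),sorted(t,key=lambda k:k[1])[:3])
E
python3 sd.py
```

```text
20.3 tcp rel horiz [ 0.0006 -0.0887  0.3056] F [-0.  -0.6 -0.6]
0.97 [240.   2.  78. 232.] 0
1 248 311 [-0.0163  0.0372] [0.0191 0.0373]
4 248 311 [-0.0163  0.0355] [0.0191 0.0356]
12 249 310 [-0.0157  0.0308] [0.0185 0.0309]
25 253 306 [-0.0134  0.0232] [0.0163 0.0233]
side 0.8 [169. 120.  72.  58.] [(np.float64(-0.01), np.float64(0.2)), (np.float64(-0.012), np.float64(1.2)), (np.float64(-0.008), np.float64(1.2))]
scene 0.56 [351. 224.  42.  46.] [(np.float64(0.006), np.float64(3.0)), (np.float64(0.004), np.float64(3.1)), (np.float64(0.002), np.float64(3.2))]
```

Emit:
step_arm --plan '[0.002,0,0,0,0.77,0.002,0,0,0,0.77,0.002,0,0,0,0.77,0,0,0,0,0.77,-0.02,0,0,0,0.77,-0.01,0,-0.02,0,0.77,0,0,-0.05,0,0.77,0,0,-0.05,0,0.77]'

```text
t: 21.4
tcp_pos: [0.6986, -0.1158, 0.4257]
tcp_rot: [-2.118, -2.317, 0.002]
force: [1.9, 0.3, 0.8]
finger_gap: 0.0201
grip_force: 0.0
```

Emit:
step_arm --plan '[0.025,0,0,0,0.77,0.035,0,0,0,0.77,0.035,0,0,0,0.77,0.025,0,0,0,0.77,0,0,0,0,0.77,0,0,0,0,0.77,0,0,0,0,0.77,0,0,0,0,0.77]'

```text
t: 22.2
tcp_pos: [0.6883, 0.0035, 0.4254]
tcp_rot: [2.121, 2.318, -0.001]
force: [-0.2, -0.6, 0.1]
finger_gap: 0.0202
grip_force: 0.0
```

```bash
python3 sd.py
```

```text
22.2 tcp rel horiz [0.0005 0.0051 0.4254] F [-0.2 -0.6  0.1]
0.96 [262. 103.  39. 160.] 102
103 262 296 [-0.0166  0.0893] [0.0195 0.0892]
106 261 298 [-0.0176  0.0861] [0.0216 0.086 ]
114 261 297 [-0.0176  0.0776] [0.0205 0.0775]
127 261 298 [-0.0175  0.0639] [0.0214 0.0638]
side 0.86 [168. 121.  73.  59.] [(np.float64(-0.006), np.float64(0.9)), (np.float64(-0.008), np.float64(1.0)), (np.float64(-0.01), np.float64(1.7))]
scene 0.73 [352. 226.  41.  46.] [(np.float64(0.006), np.float64(4.6)), (np.float64(0.004), np.float64(4.7)), (np.float64(0.002), np.float64(4.8))]
```

```bash
python3 -c "
from bench import ctrl
print(ctrl.job_done())"
```

```text
the job is handed in; nothing more can be done
None
```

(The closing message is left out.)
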